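# Fetch the tea light from behind the spice jars

## Robot

A 6-joint arm with a two-finger parallel gripper is mounted at the origin on a cart in front of the work surface, level with it; the furniture and walls round the work are solid. World frame = base frame: x ahead of the robot, y to its left, z up, the work surface at z = 0. Lengths are in m, angles in rad, forces in N, time in s.
With the tool pointing down it reaches from about 0.2 to 0.875 m from the base axis. Payload 3.4 kg.
Tool frame: the origin (TCP) lies at the very end of the fingers, on their centre line; the grasp point (between the pads) lies 19 mm behind it; z points along the fingers, y is the line along which they close (so a half turn about z gives the same grasp; the last joint's range is limited). The gripper opens to 94 mm and grips with 3 to 60 N. Pads are 16 mm wide; open, the fingers measure 119 mm over their backs; the gripper's body (75 mm by 177 mm) begins 78 mm behind the grasp point.
Start: joints at [-1.27, 0.276, 1.505, -0, 1.361, -0.121], TCP at [0.235, -0.525, 0.205] pointing down, gripper open.
Joint ranges: [-2.89, 2.89], [-0.75, 2.08], [0.22, 2.7], [-1.18, 4.32], [0.11, 2.71], [-2.7, 2.7]. Speed limits (rad/s): [2.57, 2.57, 3.14, 3.14, 3.14, 3.14].

## Interface

Orientations are given as [roll, pitch, yaw] about the fixed x, y, z axes, in that order (R = Rz(yaw) Ry(pitch) Rx(roll)).
In Python, from cell import bot, optics, job gives the robot as it stands.
- The arm moves only by the tool servo_tool, never from a script. Its argument "commands" is a list of rows, each a list of 7 numbers: the turn, a rotation vector about the tool's x, y, z in degrees, then the shift along the tool's x, y, z in mm, then the opening, from 0 (shut) to 1 (fully open). In form: [[rx, ry, rz, tx, ty, tz, fingers], ...]. A call has 1 to 20 rows; each row shifts and turns the commanded pose from where the row before left it, along the tool's axes as they then stand; what a row does not reach is not made up. A row lasts 1/10 s, in which the tool goes at most 50 mm and 8.59 degrees, less where a joint would pass 70% of its speed; a pose out of reach is approached as far as the arm can. A call with a gripper value outside its range is refused whole. The fingers move at their own pace and stop on an object; "grip_force" is the grip in N (left out, the last holds). Time passes only in rows, so rows that do not move let the fingers close. It gives the time, the measured TCP pose, the force, the opening and the grip force at its end, in the units of the state.
- bot.get_obs(): the state, without advancing time (a new reading comes with each control period).
- optics.get_image(name): name is "scene" or "side" or "wrist"; returns (picture, depth): 384x512x3 uint8, red, green, blue; 384x512 float32, m along the optical axis (not along the pixel's ray), 0 where there is no reading.
- optics.calibration(name): a dict with "K" (3x3 intrinsics, pixels), "R" (3x3) and "t" (3): a world point X has camera coordinates R X + t; the wrist camera has in their place "mount" (4x4, takes a point from camera to tool coordinates, whose origin is the TCP and whose axes are the flange's). Camera axes: x right, y down, z forward; pixel columns grow to the right and rows downward; lengths in m; the calibration is good to about 2 mm. A picture is of the moment at which its call begins: read the wrist's pose just before it. calibration takes no time and is no camera call.
- job.finish_job(): hands the job in; it is judged then, once.
The state is a dict: "time": time; "q": joint angles; "qd": joint speeds; "effort": joint torques, N m; "position": TCP position; "eef_rot": TCP orientation; "contact_force": force on the tool from outside, world axes, zero at the start; "torque": the same for the moment, N m; "gripper_width": finger opening in m; "finger_force": force on a finger pad.
Only numpy, scipy, OpenCV 4.12 (cv2) and the standard library are available. Lean on these libraries where they do the work, as an engineer would, in place of code of your own. Each camera call takes 0.05 s, during which the arm holds its last target. There are 200 camera calls.

## Task

Get the tea light out from behind the spice jars: first stand all three jars upright on the blue tray, and only then lift the tea light out and set it down upright in the middle of the round cork mat. With the tea light on the mat, put every jar back upright on the very spot of the spice stand where it stood at the start. Never tip a jar over, and leave the syrup bottle, the mug and the garlic alone.

Things in the scene. Friction and masses are not known exactly. Their poses are not given: they have to be found in the camera images.
- spice_stand: fixed pale wood board, 115 (x) x 190 (y) mm, top 12 mm above the worktop, rail along its far edge (x +49.5 to +57.5 mm), 34 mm high. Flush inlays: three dark at (x, y) = (-28, +66), (-28, 0), (-28, -66) mm under the jars, one paler at (+22, 0) under the tea light. Origin: centre of underside; x towards the rail, y left. Yaw up to 0.15 rad
- tray: fixed blue open tray, 120 (its x) x 200 (its y) mm outside, walls 5 mm thick, rim 18 mm and inner floor 5 mm above the worktop; the jars wait here. Room for three jars in a row along its y, 62 mm apart. Origin: centre of its underside, on the worktop; x away from the robot, y to the left; turned by up to 0.15 rad
- cork_mat: fixed round cork mat, 96 mm in diameter, top face 6 mm above the worktop. Origin: centre of its underside, on the worktop. Mat, tray and stand exchange places (left, middle, right) between starts. Keep the wrist clear of the wall cabinet behind (front at world x = 0.62 m, underside at z = 0.52 m) and the gripper clear of the blue dish rack (front at x = 0.56 to 0.60 m, 0.12 m high)
- jar_yellow: glass spice jar with a mustard-yellow cap, round, 42 mm in diameter, 96 mm tall, about 0.11 kg, loose. At the start it stands upright on one of the three dark round inlays of the spice stand; which jar is on which inlay differs from start to start. Origin: centre of its underside; z up its axis; its yaw has no meaning
- jar_black: glass spice jar with a black cap, round, 45 mm in diameter, 105 mm tall, about 0.11 kg, loose. At the start it stands upright on one of the three dark round inlays of the spice stand; which jar is on which inlay differs from start to start. Origin: centre of its underside; z up its axis; its yaw has no meaning
- jar_red: glass spice jar with a red cap, round, 46 mm in diameter, 109 mm tall, about 0.11 kg, loose. At the start it stands upright on one of the three dark round inlays of the spice stand; which jar is on which inlay differs from start to start. Origin: centre of its underside; z up its axis; its yaw has no meaning
- tea_light: small candle: low white round cup with red wax, 38 mm in diameter, 15 mm tall, 25 g, loose. At the start it stands on the stand behind the middle jar, about 10 mm from it, too low and too close for a gripper from above while that jar stands there. Origin: centre of its underside; z up
- syrup_bottle: bystander, loose: clear bottle with a pale cap and a red and orange label, 68 mm in diameter, 221 mm tall, behind the work. Origin: centre of its underside
- mug: bystander, loose: white mug with grey dots, 82 x 114 x 91 mm with its handle, behind the work. Origin: underside, under the middle of its outline including the handle
- garlic: bystander, loose: pale garlic bulb, 60 x 60 x 59 mm, behind the work. Origin: centre of its underside
There are look-alikes about, which are no part of the job. What is shaped like the jar_red but green is not meant.

How it is judged:
By the outcome, as a careful person would: the job done as asked, in the order asked, and still so for the second after the job is handed in, with the robot touching nothing.
It also fails if it takes over 144 s, if anything falls off the work surface, if the arm or the gripper's body presses on something with over 40 N, if the wrist force passes 120 N, or if a joint passes its speed limit or range.

## Working session

There is one attempt and no reset: what is moved stays moved. The work goes in short steps, Python scripts to look and compute and a tool call to move; the robot and the scene stay as the last step left them, time stands still between calls to the robot, and variables do not carry over. Pictures are saved under pics/ and viewed, at most 14 in all, crops included, and the job is handed in when it is done.

Besides the shell and the picture viewer there is one more tool, called as name(argument=value, ...) on one line, values as JSON. servo_tool: Moves the arm, as the interface text tells. Its arguments: {"type":"object","properties":{"commands":{"type":"array","items":{"type":"array","items":{"type":"number"}}},"grip_force":{"type":"number"}},"required":["commands"]}

```bash
ls; mkdir -p pics
python3 - <<'E'
from cell import bot, optics, job
import cv2
o=bot.get_obs(); print({k:o[k] for k in('time','position','eef_rot','gripper_width')})
for n in('scene','side'):
    p,d=optics.get_image(n); cv2.imwrite(f'pics/{n}0.png',p[:,:,::-1])
    c=optics.calibration(n); print(n,c['K'].tolist(),c['R'].tolist(),c['t'].tolist())
print(optics.calibration('wrist'))
E
```

```text
pics
{'time': 0.0, 'position': array([ 0.23523655, -0.52406113,  0.20465666]), 'eef_rot': array([-3.13985750e+00, -2.04661800e-04,  4.21761094e-01]), 'gripper_width': 0.09397987213275623}
scene [[465.2449073241714, 0.0, 257.99176325469995], [0.0, 465.2449073241714, 191.87049271577007], [0.0, 0.0, 1.0]] [[0.45324083097598633, -0.8912672047447218, 0.014680561390057675], [-0.49294940537493753, -0.26433596590441033, -0.8289314693446486], [0.7426800339828, 0.3684688139801147, -0.5591574914524482]] [-0.24871385771946544, 0.2826035409947275, 1.0902029560358197]
side [[435.78720693434843, 0.0, 255.83781036992715], [0.0, 435.78720693434843, 197.6681362206408], [0.0, 0.0, 1.0]] [[0.9894896239584722, -0.14439388969819617, 0.007790295010212215], [-0.06655817334806395, -0.5026075357963449, -0.8619487656011201], [0.12837559596391385, 0.8523708521403998, -0.5069355351347535]] [-0.5219164764510886, 0.10142222128864979, 1.104424219820313]
{'K': array([[285.67597928,   0.        , 262.3425234 ],
       [  0.        , 285.67597928, 187.69922415],
       [  0.        ,   0.        ,   1.        ]]), 'mount': array([[ 1.27233610e-03, -9.73093641e-01, -2.30406480e-01,
         6.69183127e-02],
       [ 9.99999141e-01,  1.31094830e-03, -1.44980820e-05,
        -4.93756978e-04],
       [ 3.16158976e-04, -2.30406264e-01,  9.73094473e-01,
        -1.78937479e-01],
       [ 0.00000000e+00,  0.00000000e+00,  0.00000000e+00,
         1.00000000e+00]])}
```

View pics/scene0.png

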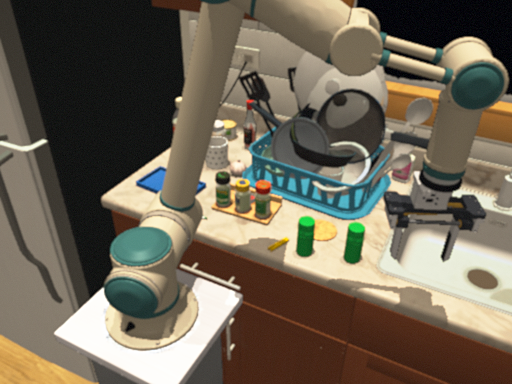

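View pics/side0.png

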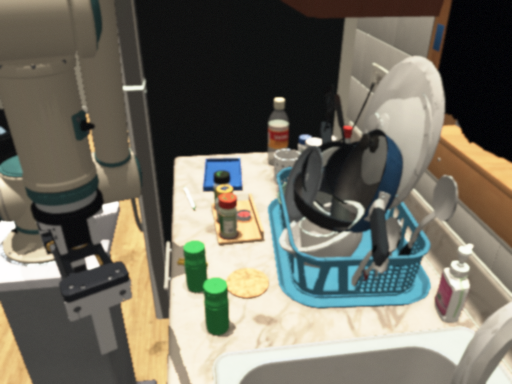

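The scene view shows the blue tray on the left (~170,181). The stand is in the middle, with the black (223,188), yellow (242,195) and red (262,200) jars. The mat is on the right (~322,231), with two green look-alikes near it. The side view agrees: mat at (248,283), red jar at (228,215).

```bash
cat > h.py <<'E'
from cell import bot, optics, job
import cv2, numpy as np
from scipy.spatial.transform import Rotation as Ro
def cam(n):
    o=bot.get_obs(); c=optics.calibration(n); p,d=optics.get_image(n)
    if n=='wrist':
        T=np.eye(4); T[:3,:3]=Ro.from_euler('xyz',o['eef_rot']).as_matrix(); T[:3,3]=o['position']
        M=T@c['mount']; R=M[:3,:3].T; t=-R@M[:3,3]
    else: R,t=c['R'],c['t']
    return p,d,c['K'],R,t
def plane(uv,z,K,R,t):
    uv=np.atleast_2d(uv); r=np.c_[uv,np.ones(len(uv))]@np.linalg.inv(K).T@R
    C=-R.T@t; s=(z-C[2])/r[:,2]; return C+r*s[:,None]
def cloud(d,K,R,t):
    v,u=np.mgrid[:d.shape[0],:d.shape[1]]
    P=np.stack([(u-K[0,2])/K[0,0]*d,(v-K[1,2])/K[1,1]*d,d],-1)
    return (P-t)@R
def hsv(p): return cv2.cvtColor(p,cv2.COLOR_RGB2HSV)
E
python3 - <<'E'
from h import *
np.set_printoptions(precision=4,suppress=True)
rng={'red':((0,150,90),(8,255,255)),'yellow':((20,130,120),(32,255,255)),'blue':((104,150,60),(120,255,255)),'green':((50,150,40),(75,255,255)),'cork':((12,90,150),(24,200,255)),'black':((0,0,0),(180,255,45))}
for n in('scene','side'):
    p,d,K,R,t=cam(n); W=cloud(d,K,R,t); H=hsv(p)
    for k,(a,b) in rng.items():
        m=cv2.inRange(H,a,b)>0
        m&=(d>0)&(W[...,0]>.25)&(W[...,0]<.58)&(abs(W[...,1])<.5)&(W[...,2]>-.02)&(W[...,2]<.14)
        nn,lab,st,_=cv2.connectedComponentsWithStats(m.astype('uint8'))
        for i in range(1,nn):
            if st[i,4]>25:
                w=W[lab==i]; print(n,k,st[i],np.percentile(w,[3,97],axis=0).ravel(),np.median(w,0))
E
```

```text
scene red [256 181  15  13  85] [ 0.4237 -0.0847  0.103   0.454  -0.0484  0.1235] [ 0.4316 -0.0726  0.1147]
scene yellow [236 179  13  13  95] [ 0.4239 -0.0168  0.0895  0.4594  0.0163  0.1131] [ 0.4332 -0.0026  0.1086]
scene yellow [271 202   9  10  35] [ 0.48   -0.0893  0.0108  0.5215 -0.0646  0.017 ] [ 0.5088 -0.0772  0.0143]
scene yellow [315 220  21  20 310] [ 0.4343 -0.2802  0.0046  0.5099 -0.2206  0.0108] [ 0.475  -0.2517  0.0078]
scene yellow [268 237  21  14 105] [ 0.3267 -0.1749  0.0026  0.3853 -0.1453  0.0149] [ 0.3515 -0.1619  0.0103]
scene blue [137 168  28  24 386] [0.4018 0.2967 0.0045 0.5212 0.3761 0.0203] [0.4494 0.3466 0.0083]
scene blue [198 183   7   9  38] [0.4711 0.1735 0.0064 0.508  0.1955 0.0215] [0.4918 0.1782 0.0144]
scene green [297 217  18  39 530] [ 0.3384 -0.2544  0.0113  0.3708 -0.2223  0.1121] [ 0.3453 -0.2404  0.073 ]
scene green [345 223  20  40 551] [ 0.3744 -0.3771  0.0117  0.4063 -0.3435  0.1123] [ 0.3809 -0.3613  0.0733]
scene cork [230 179  19   8  64] [ 0.4262 -0.0116  0.0319  0.5229  0.0847  0.1128] [0.4489 0.007  0.1103]
scene cork [249 187   
[... 991 characters left out ...]
4  0.0153  0.4145 -0.2471  0.1086] [ 0.3841 -0.3704  0.0653]
side cork [216 184  17  16 123] [ 0.4268 -0.0701  0.0934  0.4651  0.0527  0.1235] [ 0.4418 -0.0053  0.1096]
side cork [212 196  51  48 576] [ 0.4179 -0.0912  0.009   0.5263  0.0762  0.0363] [ 0.4897 -0.0323  0.0138]
side cork [228 269  41  29 475] [ 0.4337 -0.2842  0.004   0.5135 -0.2016  0.0092] [ 0.4726 -0.2404  0.0068]
side cork [243 283  13   6  31] [ 0.4638 -0.2589  0.0047  0.4895 -0.247   0.0088] [ 0.4748 -0.2535  0.0071]
side cork [167 325   2  36  36] [ 0.3028 -0.411  -0.0104  0.305  -0.3309 -0.0042] [ 0.3038 -0.3742 -0.0073]
side black [215 176  14   7  76] [0.4257 0.0454 0.1018 0.4601 0.056  0.1176] [0.4434 0.0501 0.1096]
```

servo_tool(commands=[[0,0,-8.23,0,0,-12.5,1],[0,0,-8.23,0,0,-12.5,1],[0,0,-8.23,0,0,-12.5,1],[0,0,-8.23,0,0,-12.5,1],[0,0,-8.23,0,0,-12.5,1],[0,0,-8.23,0,0,-12.5,1],[0,0,-8.23,0,0,-12.5,1],[0,0,-8.23,0,0,-12.5,1]])

```text
time: 1.0
position: [0.2353, -0.5244, 0.3058]
eef_rot: [-3.141, -0.0, 1.577]
contact_force: [1.0, -0.4, 0.3]
gripper_width: 0.0935
finger_force: 0.0
```

servo_tool(commands=[[0,0,0,40,12,0,1],[0,0,0,40,12,0,1],[0,0,0,40,12,0,1],[0,0,0,40,12,0,1],[0,0,0,40,12,0,1],[0,0,0,40,12,0,1],[0,0,0,40,12,0,1],[0,0,0,40,12,0,1],[0,0,0,40,12,0,1],[0,0,0,40,12,0,1],[0,0,0,40,12,0,1],[0,0,0,40,12,0,1],[0,0,0,40,12,0,1],[0,0,0,40,12,0,1],[0,0,0,40,12,0,1],[0,0,0,40,12,0,1],[0,0,0,14,13,0,1],[0,0,0,0,0,0,1],[0,0,0,0,0,0,1]])

```text
time: 2.9
position: [0.4401, 0.1285, 0.3051]
eef_rot: [-3.14, 0.002, 1.571]
contact_force: [-0.3, -0.5, 0.0]
gripper_width: 0.0939
finger_force: 0.0
```

Run:
```python
from h import *
o=bot.get_obs(); print(o['time'],o['position'],o['eef_rot'],o['q'])
c=cam('wrist'); np.savez('w1.npz',p=c[0],d=c[1],K=c[2],R=c[3],t=c[4]); cv2.imwrite('pics/w1.png',c[0][:,:,::-1])
```

```text
2.9 [0.4401119  0.12847294 0.30506839] [-3.14022994e+00  1.52366671e-03  1.57099345e+00] [ 1.33209184e-01  5.44947135e-02  1.53952607e+00 -1.32979551e-03
  1.54912464e+00  1.33042948e-01]
```

View pics/w1.png

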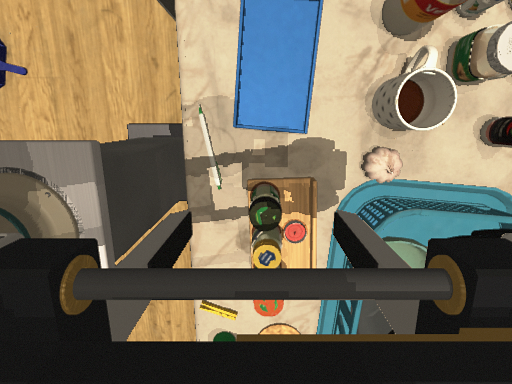

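The wrist view shows the tray (235–322, 0–133), the stand (248–315, 178–270), the black cap (264,213), the yellow cap (266,257) and the tea light (296,232). Mug, garlic and bottle are at upper right. The fingers hide the rest, so I'll shift for views of the stand, then the mat, then the tray.

servo_tool(commands=[[0,0,0,-45,3,0,1],[0,0,0,-45,3,0,1],[0,0,0,-10,0,0,1],[0,0,0,0,0,0,1],[0,0,0,0,0,0,1]])

```text
time: 3.45
position: [0.4459, 0.0293, 0.3056]
eef_rot: [3.141, -0.001, 1.569]
contact_force: [-0.3, 0.3, -0.1]
gripper_width: 0.0939
finger_force: 0.0
```

```bash
cat > snap.py <<'E'
import sys
from h import *
n=sys.argv[1]
o=bot.get_obs(); print(o['time'],o['position'],o['eef_rot'])
c=cam('wrist'); np.savez(n+'.npz',p=c[0],d=c[1],K=c[2],R=c[3],t=c[4]); cv2.imwrite(f'pics/{n}.png',c[0][:,:,::-1])
E
python3 snap.py w2
```

```text
3.45 [0.44587865 0.02930391 0.30563648] [ 3.14146716e+00 -8.90023193e-04  1.56902240e+00]
```

servo_tool(commands=[[0,0,0,-45,3,0,1],[0,0,0,-45,3,0,1],[0,0,0,-45,3,0,1],[0,0,0,-45,3,0,1],[0,0,0,-20,0,0,1],[0,0,0,0,0,0,1],[0,0,0,0,0,0,1]])

```text
time: 4.2
position: [0.4585, -0.1693, 0.3053]
eef_rot: [-3.141, -0.001, 1.572]
contact_force: [1.5, 0.2, 0.8]
gripper_width: 0.0941
finger_force: 0.0
```

```bash
python3 snap.py w3; python3 -c "
import cv2;a=cv2.imread('pics/w2.png')[:,120:420];b=cv2.imread('pics/w3.png')[:,120:420];cv2.imwrite('pics/w23.png',cv2.hconcat([a,b]))"
```

```text
4.2 [ 0.45849347 -0.16934864  0.30528545] [-3.14127391e+00 -1.39622428e-03  1.57158339e+00]
```

View pics/w23.png

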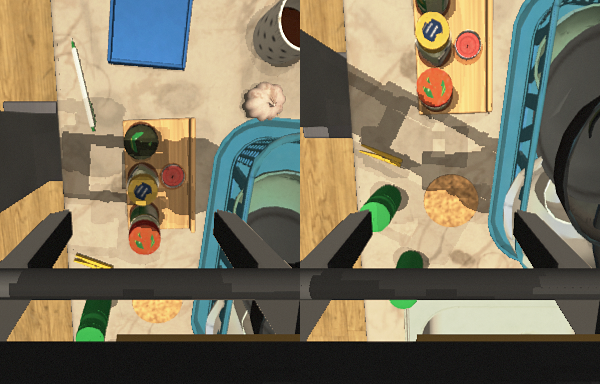

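w2 (left; add 120 to columns) shows the black (262,141), yellow (262,190) and red (265,240) caps and the tea light (293,175). w3 (right; subtract 180) shows the mat at about (270,202), partly in shadow, with green jars beside it.

```bash
cat > meas.py <<'E'
from h import *
np.set_printoptions(precision=4,suppress=True)
def load(n):
    z=np.load(n+'.npz'); return [z[k] for k in 'pdKRt']
def jars(n,R0,base=.012):
    p,d,K,R,t=load(n); W=cloud(d,K,R,t)
    for nm,(c,h) in R0.items():
        m=(d>0)&(np.hypot(W[...,0]-c[0],W[...,1]-c[1])<.035)&(abs(W[...,2]-base-h)<.006)
        if m.sum()>50:
            uv=np.argwhere(m)[:,::-1].astype('float32'); P=plane(uv,base+h,K,R,t)[:,:2]
            (x,y),r=cv2.minEnclosingCircle(P.astype('float32')); print(n,nm,m.sum(),P.mean(0),(x,y),r,'z',np.median(W[m][:,2]))
def blob(n,lo,hi,z,box,op=3):
    p,d,K,R,t=load(n); W=cloud(d,K,R,t); m=cv2.inRange(hsv(p),lo,hi)
    m[~((W[...,0]>box[0])&(W[...,0]<box[1])&(W[...,1]>box[2])&(W[...,1]<box[3]))]=0
    m=cv2.morphologyEx(m,cv2.MORPH_OPEN,np.ones((op,op))); m=cv2.morphologyEx(m,cv2.MORPH_CLOSE,np.ones((5,5)))
    c=max(cv2.findContours(m,0,1)[0],key=cv2.contourArea)[:,0].astype('float32')
    P=plane(c,z,K,R,t)[:,:2].astype('float32'); return P,m
J={'black':((.445,.06),.105),'yellow':((.447,0),.096),'red':((.45,-.066),.109)}
E
python3 - <<'E'
from meas import *
for n in('w1','w2','w3'): jars(n,J)
for n in('w1','w2','w3'):
    P,m=blob(n,(168,100,80),(180,255,255),.024,(.46,.53,-.05,.05)) 
    print('tea',n,cv2.minEnclosingCircle(P))
    P,m=blob(n,(0,130,80),(180,255,255),.024,(.48,.52,-.05,.05)) 
    print('tea',n,cv2.minEnclosingCircle(P))
P,m=blob('w3',(8,70,50),(25,255,255),.006,(.41,.54,-.31,-.18)); print('mat',cv2.minEnclosingCircle(P),cv2.fitEllipse(P)); cv2.imwrite('pics/m.png',m)
P,m=blob('w1',(104,150,40),(122,255,255),.018,(.3,.6,.1,.42)); print('tray',P.min(0),P.max(0)); print(cv2.approxPolyDP(P,.006,True)[:,0])
p,d,K,R,t=load('w2');W=cloud(d,K,R,t)
print('marble z',np.median(W[60:110,180:240,2]),'wood',[W[y,x] for x,y in((300,130),(303,150),(295,210))])
E
```

```text
w1 black 811 [0.4439 0.0706] (0.4435654878616333, 0.07056435197591782) 0.02268827334046364 z 0.1163163927687738
w1 yellow 600 [0.4464 0.0064] (0.44636011123657227, 0.005952566862106323) 0.021678825840353966 z 0.10800329191749414
w1 red 412 [ 0.4491 -0.068 ] (0.4492990970611572, -0.0626780316233635) 0.021812032908201218 z 0.12092306780022581
w2 black 935 [0.4439 0.0696] (0.4438977539539337, 0.06932193785905838) 0.02211155742406845 z 0.116396597351834
w2 yellow 713 [0.4463 0.0043] (0.44590410590171814, 0.004222010262310505) 0.021264906972646713 z 0.10807720422866873
w2 red 785 [ 0.4489 -0.061 ] (0.4486371576786041, -0.06110800802707672) 0.023033304139971733 z 0.1208347599351742
w3 yellow 1045 [0.4461 0.0025] (0.44617611169815063, 0.002039773389697075) 0.021275490522384644 z 0.10815268386870402
w3 red 1090 [ 0.4487 -0.0629] (0.4486123025417328, -0.06321268528699875) 0.022355569526553154 z 0.12097596145657326Traceback (most recent call last):
  File "<stdin>", line 4, in <module>
  File "meas.py", line 16, in blob
    c=max(cv2.findContours(m,0,1)[0],key=cv2.contourArea)[:,0].astype('float32')
      ~~~^^^^^^^^^^^^^^^^^^^^^^^^^^^^^^^^^^^^^^^^^^^^^^^^
ValueError: max() iterable argument is empty
```

```bash
sed -i "s/Ro.from_euler('xyz',o\['eef_rot'\])/Ro.from_euler('xyz',[np.pi,0,o['eef_rot'][2]])/" h.py
cat > fix.py <<'E'
from h import *
pos={'w1':[.44011,.12847,.30507],'w2':[.44588,.0293,.30564],'w3':[.45849,-.16935,.30529]}
for n,q in pos.items():
    z=dict(np.load(n+'.npz')); T=np.eye(4);T[:3,:3]=Ro.from_euler('xyz',[np.pi,0,np.pi/2]).as_matrix();T[:3,3]=q
    M=T@optics.calibration('wrist')['mount']; z['R']=M[:3,:3].T; z['t']=-z['R']@M[:3,3]; np.savez(n+'.npz',**z)
E
python3 fix.py
python3 - <<'E'
from meas import *
for n in('w1','w2','w3'): jars(n,J)
p,d,K,R,t=load('w2'); print(hsv(p)[175,285:302].tolist())
W=cloud(d,K,R,t); print('tea xyz',W[175,293])
for n in('w1','w2','w3'):
    p,d,K,R,t=load(n)
    for b in((0,12),(165,180)):
      try:
        P,m=blob(n,(b[0],120,60),(b[1],255,255),.024,(.475,.53,-.05,.06),2); print('tea',n,b,cv2.minEnclosingCircle(P))
      except Exception as e: pass
P,m=blob('w3',(8,70,50),(25,255,255),.006,(.41,.54,-.31,-.18)); print('mat',cv2.minEnclosingCircle(P),cv2.fitEllipse(P)); cv2.imwrite('pics/m.png',m)
P,m=blob('w1',(100,150,40),(122,255,255),.018,(.3,.54,.15,.42)); print('tray',P.min(0),P.max(0)); print(cv2.approxPolyDP(P,.006,True)[:,0])
E
```

```text
w1 black 811 [0.4441 0.071 ] (0.44381415843963623, 0.07087672501802444) 0.022670410573482513 z 0.1162253221795865
w1 yellow 599 [0.4466 0.0068] (0.44661274552345276, 0.0063396114856004715) 0.02165725827217102 z 0.10781529566008878
w1 red 412 [ 0.4493 -0.0675] (0.4495052695274353, -0.06220381706953049) 0.021789181977510452 z 0.1206428912183238
w2 black 935 [0.4438 0.0694] (0.4438062608242035, 0.06914706528186798) 0.02211100235581398 z 0.1163630422088849
w2 yellow 713 [0.4463 0.0041] (0.445925772190094, 0.004033571109175682) 0.021270636469125748 z 0.10810628040725496
w2 red 786 [ 0.449  -0.0612] (0.4487820863723755, -0.06130940839648247) 0.023046724498271942 z 0.12090850270160651
w3 yellow 1044 [0.4464 0.0022] (0.4462476074695587, 0.00195509591139853) 0.02097669057548046 z 0.1079145009039037
w3 red 1088 [ 0.4489 -0.0631] (0.448758065700531, -0.06347993016242981) 0.02234417200088501 z 0.12083519477392705
[[4, 171, 139], [2, 171, 143], [3, 180, 147], [3, 170, 144], [3, 166, 138], [3, 160, 134], [3, 163, 128], [3, 158, 103], [3, 164, 107], [4, 167, 131], [4, 157, 135], [4, 158, 140], [4, 161, 144], [3, 164, 149], [3, 159, 141], [3, 167, 136], [3, 168, 155]]
tea xyz [0.4973 0.0075 0.0169]
tea w1 (0, 12) ((0.4981464445590973, 0.007410183548927307), 0.017754893749952316)
tea w2 (0, 12) ((0.49659207463264465, 0.0073627992533147335), 0.018474461510777473)
tea w3 (0, 12) ((0.4972328245639801, 0.0051195877604186535), 0.01759045198559761)
mat ((0.474409818649292, -0.24248723685741425), 0.08954685926437378) ((0.4731115698814392, -0.24037015438079834), (0.138185054063797, 0.1521245688199997), 121.14186096191406)
tray [0.3953 0.1771] [0.5258 0.3652]
[[0.4092 0.3651]
 [0.3953 0.191 ]
 [0.5103 0.1771]
 [0.5252 0.3652]]
```

servo_tool(commands=[[0,0,0,40,-2.5,0,1],[0,0,0,40,-2.5,0,1],[0,0,0,40,-2.5,0,1],[0,0,0,40,-2.5,0,1],[0,0,0,40,-2.5,0,1],[0,0,0,39,-2,0,1],[0,0,0,0,0,40,1],[0,0,0,0,0,40,1],[0,0,0,0,0,40,1],[0,0,0,0,0,30,1],[0,0,0,0,0,0,1],[0,0,0,0,0,0,1]])

```text
time: 5.45
position: [0.4437, 0.0695, 0.1562]
eef_rot: [3.141, -0.0, 1.573]
contact_force: [1.2, -0.1, 0.6]
gripper_width: 0.0941
finger_force: 0.0
```

Run:
```python
from meas import *
p,d,K,R,t=load('w3'); H=hsv(p)
print(H[202,215:330:4].tolist()); 
P,m=blob('w3',(8,95,50),(25,255,255),.006,(.41,.54,-.31,-.18),5); print('mat',cv2.minEnclosingCircle(P),P.min(0),P.max(0)); 
print(bot.get_obs()['position'])
```

```text
[[65, 154, 63], [65, 161, 65], [18, 70, 123], [18, 74, 141], [19, 72, 220], [18, 72, 220], [17, 75, 220], [17, 81, 223], [20, 131, 250], [17, 138, 242], [18, 135, 245], [16, 145, 225], [21, 127, 251], [15, 147, 226], [21, 125, 251], [18, 136, 243], [18, 136, 247], [16, 148, 129], [15, 148, 145], [15, 145, 148], [16, 149, 132], [18, 75, 119], [16, 74, 121], [17, 78, 118], [94, 125, 171], [93, 116, 121], [94, 127, 168], [95, 114, 172], [68, 5, 215]]
mat ((0.47339996695518494, -0.23871110379695892), 0.04821150004863739) [ 0.4269 -0.2853] [ 0.5211 -0.1914]
[0.4437 0.0695 0.1562]
```

servo_tool(commands=[[0,0,0,0,0,30,1],[0,0,0,0,0,30,1],[0,0,0,0,0,25,1],[0,0,0,0,0,16,1],[0,0,0,0,0,0,1],[0,0,0,0,0,0,0.65],[0,0,0,0,0,0,0.6],[0,0,0,0,0,0,0.5],[0,0,0,0,0,0,0.4],[0,0,0,0,0,0,0.3],[0,0,0,0,0,0,0.3],[0,0,0,0,0,0,0.3]], grip_force=15)

```text
time: 6.65
position: [0.4438, 0.0683, 0.0545]
eef_rot: [3.142, 0.0, 1.571]
contact_force: [-0.1, 0.3, 1.5]
gripper_width: 0.0445
finger_force: 15.0
```

servo_tool(commands=[[0,0,0,0,0,-10,0.3],[0,0,0,0,0,-20,0.3],[0,0,0,0,0,-20,0.3],[0,0,0,0,0,-20,0.3],[0,0,0,20,2,0,0.3],[0,0,0,35,3,0,0.3],[0,0,0,35,3,0,0.3],[0,0,0,35,3,0,0.3],[0,0,0,35,3,0,0.3],[0,0,0,35,3,0,0.3],[0,0,0,35,3,0,0.3],[0,0,0,30,3,0,0.3],[0,0,0,14,0,0,0.3],[0,0,0,0,0,0,0.3],[0,0,0,0,0,0,0.3]])

```text
time: 8.15
position: [0.4662, 0.3412, 0.1243]
eef_rot: [-3.141, 0.002, 1.571]
contact_force: [-0.6, 0.1, -2.2]
gripper_width: 0.0445
finger_force: 15.0
```

```bash
python3 snap.py w4
```

```text
8.15 [0.46624401 0.34120785 0.12426633] [-3.14064126e+00  1.79933033e-03  1.57136920e+00]
```

View pics/w4.png

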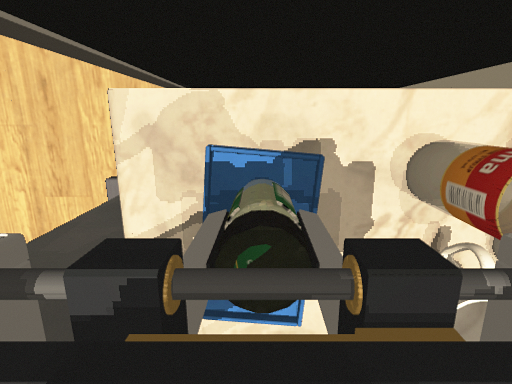

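w4 shows the held black jar over the tray. The far rim corners are at (206,145) and (323,155), the near ones at about (203,322) and (301,325). The bottle is well to the right.

Run:
```python
from meas import *
p,d,K,R,t=load('w4')
P=plane([(206,145),(323,155),(203,322),(301,325)],.018,K,R,t); print(P[:,:2],P[:,:2].mean(0))
p,d,K,R,t=load('w1'); P=plane([(235,128),(308,133)],.018,K,R,t); print(P[:,:2])
p,d,K,R,t=load('w2'); P=plane([(120+108,65),(120+185,70)],.018,K,R,t); print(P[:,:2])
```

```text
[[0.4107 0.3842]
 [0.5271 0.3745]
 [0.3984 0.1814]
 [0.5116 0.1776]] [0.4619 0.2794]
[[0.3967 0.1832]
 [0.5136 0.1755]]
[[0.3937 0.178 ]
 [0.5113 0.171 ]]
```

servo_tool(commands=[[0,0,0,0,0,25,0.3],[0,0,0,0,0,25,0.3],[0,0,0,0,0,15,0.3],[0,0,0,0,0,7,0.3],[0,0,0,0,0,4,0.3],[0,0,0,0,0,0,0.3],[0,0,0,0,0,0,0.3]])

```text
time: 8.9
position: [0.4675, 0.3424, 0.0493]
eef_rot: [3.14, -0.001, 1.571]
contact_force: [-0.3, -0.4, -1.5]
gripper_width: 0.0444
finger_force: 15.0
```

servo_tool(commands=[[0,0,0,0,0,1,0.3],[0,0,0,0,0,0,0.3],[0,0,0,0,0,0,0.6],[0,0,0,0,0,0,0.8],[0,0,0,0,0,0,1],[0,0,0,0,0,0,1],[0,0,0,0,0,-25,1],[0,0,0,0,0,-40,1],[0,0,0,0,0,-41,1]])

```text
time: 9.8
position: [0.4662, 0.342, 0.1539]
eef_rot: [-3.14, 0.001, 1.571]
contact_force: [0.8, 0.8, 0.8]
gripper_width: 0.0935
finger_force: 0.0
```

servo_tool(commands=[[0,0,0,-40,-2.5,0,1],[0,0,0,-40,-2.5,0,1],[0,0,0,-40,-2.5,0,1],[0,0,0,-40,-2.5,0,1],[0,0,0,-40,-2.5,0,1],[0,0,0,-40,-2.5,0,1],[0,0,0,-40,-2.5,0,1],[0,0,0,-40,-2.5,0,1],[0,0,0,-18,0,0,1],[0,0,0,0,0,0,1],[0,0,0,0,0,0,1]])

```text
time: 10.9
position: [0.4468, 0.0046, 0.1535]
eef_rot: [3.141, -0.001, 1.57]
contact_force: [0.2, -1.4, 0.2]
gripper_width: 0.0942
finger_force: 0.0
```

Run:
```python
from h import *
print(bot.get_obs()['position'])
p,*_=cam('scene'); cv2.imwrite('pics/s1.png',cv2.resize(p[100:290,90:400,::-1],None,fx=2,fy=2))
```

```text
[0.44683412 0.00456838 0.15353834]
```

View pics/s1.png

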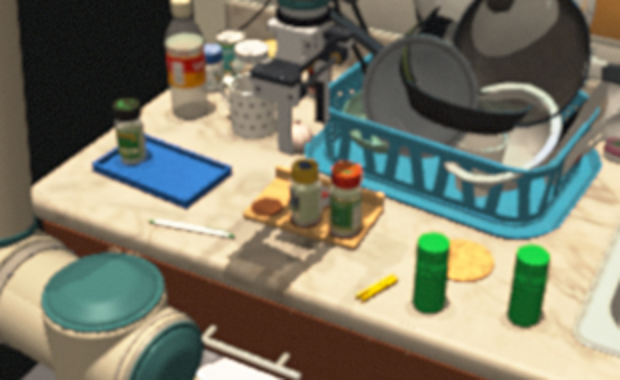

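The scene crop shows the black jar upright in the tray's left slot (128,135). The yellow and red jars are still on the stand.

servo_tool(commands=[[0,0,0,0,0,30,1],[0,0,0,0,0,30,1],[0,0,0,0,0,25,1],[0,0,0,0,0,14,1],[0,0,0,0,0,0,1],[0,0,0,0,0,0,0.65],[0,0,0,0,0,0,0.6],[0,0,0,0,0,0,0.5],[0,0,0,0,0,0,0.4],[0,0,0,0,0,0,0.3],[0,0,0,0,0,0,0.3],[0,0,0,0,0,0,0.3]])

```text
time: 12.15
position: [0.4468, 0.0043, 0.0546]
eef_rot: [3.141, 0.0, 1.571]
contact_force: [-1.0, -0.8, 1.0]
gripper_width: 0.047
finger_force: 15.0
```

Run:
```python
from h import *
print(bot.get_obs()['gripper_width'])
a,*_=cam('scene'); b,*_=cam('side'); a=cv2.resize(a[150:250,190:290],(400,400));b=cv2.resize(b[140:265,170:295],(400,400))
cv2.imwrite('pics/s2.png',cv2.hconcat([a,b])[:,:,::-1])
```

```text
0.047005072744146795
```

View pics/s2.png

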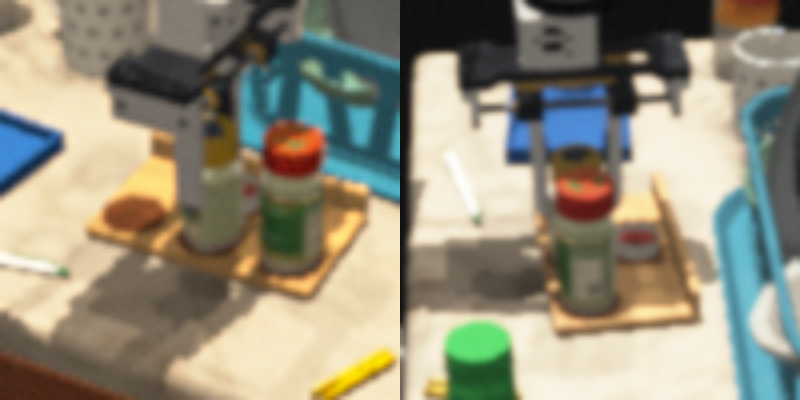

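The yellow jar is held upright between the fingers and the tea light is untouched. The wider opening fits the jar's bulging body, so I'll carry on.

servo_tool(commands=[[0,0,0,0,0,-5,0.3],[0,0,0,0,0,-10,0.3],[0,0,0,0,0,-25,0.3],[0,0,0,0,0,-30,0.3],[0,0,0,20,1,0,0.3],[0,0,0,35,2,0,0.3],[0,0,0,35,2,0,0.3],[0,0,0,35,2,0,0.3],[0,0,0,35,2,0,0.3],[0,0,0,35,2,0,0.3],[0,0,0,35,2,0,0.3],[0,0,0,30,2,0,0.3],[0,0,0,14,0.5,0,0.3],[0,0,0,0,0,0,0.3],[0,0,0,0,0,0,0.3]])

```text
time: 13.75
position: [0.462, 0.2774, 0.1245]
eef_rot: [-3.141, 0.001, 1.571]
contact_force: [0.5, -0.6, -1.6]
gripper_width: 0.0474
finger_force: 15.0
```

servo_tool(commands=[[0,0,0,0,0,25,0.3],[0,0,0,0,0,25,0.3],[0,0,0,0,0,15,0.3],[0,0,0,0,0,7,0.3],[0,0,0,0,0,4,0.3],[0,0,0,0,0,0,0.3],[0,0,0,0,0,0,0.3]])

```text
time: 14.45
position: [0.463, 0.2783, 0.0492]
eef_rot: [3.14, -0.0, 1.571]
contact_force: [0.9, -0.5, -0.7]
gripper_width: 0.0472
finger_force: 15.0
```

servo_tool(commands=[[0,0,0,0,0,1,0.3],[0,0,0,0,0,0,0.3],[0,0,0,0,0,0,0.6],[0,0,0,0,0,0,0.8],[0,0,0,0,0,0,1],[0,0,0,0,0,0,1],[0,0,0,0,0,-25,1],[0,0,0,0,0,-40,1],[0,0,0,0,0,-41,1]])

```text
time: 15.35
position: [0.4617, 0.2781, 0.154]
eef_rot: [-3.14, 0.001, 1.571]
contact_force: [1.2, 0.4, 0.5]
gripper_width: 0.0938
finger_force: 0.0
```

servo_tool(commands=[[0,0,0,-40,-2,0,1],[0,0,0,-40,-2,0,1],[0,0,0,-40,-2,0,1],[0,0,0,-40,-2,0,1],[0,0,0,-40,-2,0,1],[0,0,0,-40,-2,0,1],[0,0,0,-40,-1.5,0,1],[0,0,0,-40,0,0,1],[0,0,0,-20,0,0,1],[0,0,0,0,0,0,1],[0,0,0,0,0,0,1]])

```text
time: 16.45
position: [0.4487, -0.0615, 0.1534]
eef_rot: [-3.141, -0.001, 1.57]
contact_force: [0.3, -0.4, 0.7]
gripper_width: 0.094
finger_force: 0.0
```

servo_tool(commands=[[0,0,0,0,0,30,1],[0,0,0,0,0,30,1],[0,0,0,0,0,25,1],[0,0,0,0,0,14,1],[0,0,0,0,0,0,1],[0,0,0,0,0,0,0.65],[0,0,0,0,0,0,0.6],[0,0,0,0,0,0,0.5],[0,0,0,0,0,0,0.4],[0,0,0,0,0,0,0.3],[0,0,0,0,0,0,0.3],[0,0,0,0,0,0,0.3]])

```text
time: 17.65
position: [0.4488, -0.0617, 0.0546]
eef_rot: [3.141, 0.0, 1.571]
contact_force: [0.7, -0.2, 1.1]
gripper_width: 0.045
finger_force: 15.0
```

servo_tool(commands=[[0,0,0,0,0,-5,0.3],[0,0,0,0,0,-10,0.3],[0,0,0,0,0,-25,0.3],[0,0,0,0,0,-30,0.3],[0,0,0,20,1,0,0.3],[0,0,0,35,1,0,0.3],[0,0,0,35,1,0,0.3],[0,0,0,35,1,0,0.3],[0,0,0,35,1,0,0.3],[0,0,0,35,1,0,0.3],[0,0,0,35,1,0,0.3],[0,0,0,30,1,0,0.3],[0,0,0,18,1,0,0.3],[0,0,0,0,0,0,0.3],[0,0,0,0,0,0,0.3]])

```text
time: 19.15
position: [0.4577, 0.2161, 0.1248]
eef_rot: [3.141, 0.001, 1.572]
contact_force: [-0.6, 0.2, -0.8]
gripper_width: 0.0451
finger_force: 15.0
```

servo_tool(commands=[[0,0,0,0,0,25,0.3],[0,0,0,0,0,25,0.3],[0,0,0,0,0,15,0.3],[0,0,0,0,0,7,0.3],[0,0,0,0,0,4,0.3],[0,0,0,0,0,0,0.3],[0,0,0,0,0,0,0.3]])

```text
time: 19.85
position: [0.4585, 0.2163, 0.0492]
eef_rot: [3.14, -0.0, 1.571]
contact_force: [-0.3, -0.2, -1.0]
gripper_width: 0.0449
finger_force: 15.0
```

servo_tool(commands=[[0,0,0,0,0,1,0.3],[0,0,0,0,0,0,0.3],[0,0,0,0,0,0,0.6],[0,0,0,0,0,0,0.8],[0,0,0,0,0,0,1],[0,0,0,0,0,0,1],[0,0,0,0,0,-25,1],[0,0,0,0,0,-40,1],[0,0,0,0,0,-41,1]])

```text
time: 20.75
position: [0.4571, 0.2162, 0.154]
eef_rot: [-3.14, 0.001, 1.571]
contact_force: [1.5, -0.8, 0.4]
gripper_width: 0.0931
finger_force: 0.0
```

servo_tool(commands=[[0,0,0,-35,6,-15,1],[0,0,0,-35,6,-15,1],[0,0,0,-35,6,-15,1],[0,0,0,-35,6,0,1],[0,0,0,-35,6,0,1],[0,0,0,-36,8,0,1],[0,0,-8.2,0,0,0,1],[0,0,-8.2,0,0,0,1],[0,0,-8.2,0,0,0,1],[0,0,-8.2,0,0,0,1],[0,0,-8.2,0,0,0,1],[0,0,-8.2,0,0,0,1],[0,0,-8.2,0,0,0,1],[0,0,-8.2,0,0,0,1],[0,0,-8.2,0,0,0,1],[0,0,-8.2,0,0,0,1],[0,0,-8,0,0,0,1],[0,0,0,0,0,0,1],[0,0,0,0,0,0,1]])

```text
time: 22.65
position: [0.4958, 0.0054, 0.1984]
eef_rot: [-3.142, -0.0, 3.139]
contact_force: [-0.0, -1.0, 0.4]
gripper_width: 0.0938
finger_force: 0.0
```

```bash
python3 snap.py w5
python3 - <<'E'
from meas import *
P,m=blob('w5',(0,120,60),(12,255,255),.024,(.46,.53,-.04,.05),2); print('tea',cv2.minEnclosingCircle(P))
E
```

```text
22.65 [0.49580361 0.00543406 0.19842813] [-3.14154220e+00 -2.41240257e-05  3.13884094e+00]
tea ((0.49828165769577026, 0.006993623450398445), 0.02011832408607006)
```

View pics/w5.png

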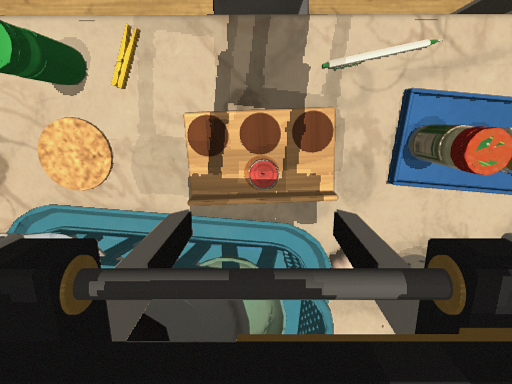

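w5 shows the three bare inlays at (208,134), (260,133) and (312,131), the tea light at (264,173), the mat at (75,153), and the red jar standing in the tray at the right. I'll measure the inlays and the mat from it.

Run:
```python
from meas import *
p,d,K,R,t=load('w5'); H=hsv(p)
for u,v in((208,134),(260,133),(312,131)):
    m=cv2.inRange(H,(0,110,15),(14,255,120)); 
    n,lab,st,ce=cv2.connectedComponentsWithStats(m); l=lab[v,u]
    print('inlay px',st[l],ce[l],H[v,u],H[v,u+24],end=' ')
    c=max(cv2.findContours((lab==l).astype('uint8'),0,1)[0],key=cv2.contourArea)[:,0]
    print(cv2.minEnclosingCircle(plane(c,.012,K,R,t)[:,:2].astype('float32')))
P,m=blob('w5',(8,95,50),(25,255,255),.006,(.38,.54,-.31,-.17),5); print('mat',cv2.minEnclosingCircle(P))
c=cv2.HoughCircles(cv2.cvtColor(p[150:195,240:290],cv2.COLOR_RGB2GRAY),cv2.HOUGH_GRADIENT,1,50,param1=100,param2=10,minRadius=13,maxRadius=22)
print(c, plane(c[0,:,:2]+[240,150],.024,K,R,t))
```

```text
inlay px [188 115  40  42 916] [211.5928 137.7893] [ 11 161 108] [ 17 134 234] ((0.44862112402915955, -0.062311090528964996), 0.025995325297117233)
inlay px [ 240  113   40   41 1274] [259.595  133.4223] [ 11 168 111] [ 17 134 230] ((0.44661745429039, 0.0027674371376633644), 0.025622881948947906)
inlay px [ 292  111   41   41 1298] [312.0578 131.2003] [ 11 172 107] [ 18  76 162] ((0.44355276226997375, 0.06871309131383896), 0.025967629626393318)
mat ((0.4729461967945099, -0.23738062381744385), 0.048677634447813034)
[[[23.5 23.5 14.7]]] [[0.495  0.0077 0.024 ]]
```

servo_tool(commands=[[0,0,0,0,0,40,1],[0,0,0,0,0,40,1],[0,0,0,0,0,40,1],[0,0,0,0,0,30,1],[0,0,0,0,0,20,1],[0,0,0,0,0,10,1],[0,0,0,0,0,2.5,1],[0,0,0,0,0,0,1],[0,0,0,0,0,0,1]])

```text
time: 23.6
position: [0.4969, 0.0052, 0.017]
eef_rot: [-3.141, 0.002, 3.141]
contact_force: [0.3, 0.8, 0.8]
gripper_width: 0.0939
finger_force: 0.0
```

servo_tool(commands=[[0,0,0,0,0,0,0.7],[0,0,0,0,0,0,0.6],[0,0,0,0,0,0,0.5],[0,0,0,0,0,0,0.4],[0,0,0,0,0,0,0.3],[0,0,0,0,0,0,0.3],[0,0,0,0,0,0,0.3]], grip_force=8)

```text
time: 24.3
position: [0.4958, 0.0054, 0.0159]
eef_rot: [-3.142, -0.0, -3.141]
contact_force: [-0.2, 0.9, -0.1]
gripper_width: 0.0416
finger_force: 0.0
```

servo_tool(commands=[[0,0,0,0,0,0,0.3],[0,0,0,0,0,0,0.3],[0,0,0,0,0,0,0.3],[0,0,0,0,0,0,0.3]])

```text
time: 24.7
position: [0.4958, 0.0054, 0.0159]
eef_rot: [-3.142, -0.0, -3.141]
contact_force: [0.3, 0.1, 0.5]
gripper_width: 0.0372
finger_force: 8.0
```

servo_tool(commands=[[0,0,0,0,0,-5,0.3],[0,0,0,0,0,-15,0.3],[0,0,0,0,0,-25,0.3],[0,0,0,0,0,-30,0.3],[0,0,0,12,-10,-15,0.3],[0,0,0,11,-25,0,0.3],[0,0,0,0,-35,0,0.3],[0,0,0,0,-35,0,0.3],[0,0,0,0,-35,0,0.3],[0,0,0,0,-35,0,0.3],[0,0,0,0,-35,0,0.3],[0,0,0,0,-25,0,0.3],[0,0,0,0,-9,0,0.3],[0,0,0,0,0,0,0.3],[0,0,0,0,0,0,0.3]])

```text
time: 26.2
position: [0.4725, -0.2374, 0.1059]
eef_rot: [3.14, -0.001, -3.141]
contact_force: [-0.5, 0.6, -0.3]
gripper_width: 0.0373
finger_force: 8.0
```

```bash
python3 snap.py w6
```

```text
26.2 [ 0.4725462  -0.237425    0.10590802] [ 3.14040828e+00 -5.07708807e-04 -3.14141806e+00]
```

View pics/w6.png

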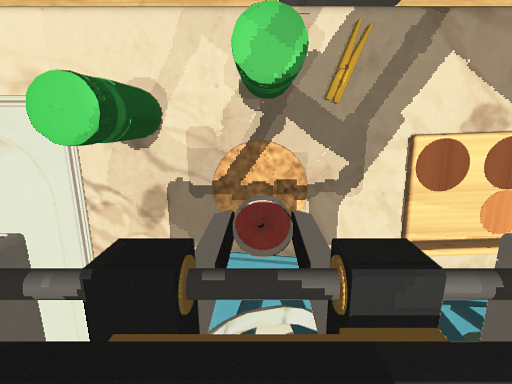

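w6 shows the tea light held at (263,225). The mat lies under it (x 212–310, top at row 140), partly hidden by the fingers. I'll fit the mat's visible arc.

Run:
```python
from meas import *
from scipy.optimize import least_squares
p,d,K,R,t=load('w6'); m=cv2.inRange(hsv(p),(8,95,50),(25,255,255)); m[:, :205]=0; m[:,318:]=0; m[:135]=0; m[200:]=0
m=cv2.morphologyEx(m,cv2.MORPH_OPEN,np.ones((3,3)))
c=max(cv2.findContours(m,0,1)[0],key=cv2.contourArea)[:,0]; c=c[c[:,1]<190]
P=plane(c.astype(float),.006,K,R,t)[:,:2]
r=least_squares(lambda v:np.hypot(*(P-v[:2]).T)-.048,[.473,-.239],loss='soft_l1',f_scale=.001); print(r.x,np.abs(r.fun).mean())
u=(263,226); print('tea', plane([u],.10+.015,K,R,t))
```

```text
[ 0.4736 -0.2393] 0.0004506499856605614
tea [[ 0.4714 -0.2362  0.115 ]]
```

servo_tool(commands=[[0,0,0,-1,-1.5,30,0.3],[0,0,0,0,0,30,0.3],[0,0,0,0,0,20,0.3],[0,0,0,0,0,10,0.3],[0,0,0,0,0,5,0.3],[0,0,0,0,0,0,0.3],[0,0,0,0,0,0,0.3]])

```text
time: 26.95
position: [0.4747, -0.2403, 0.0119]
eef_rot: [-3.141, 0.002, -3.141]
contact_force: [0.3, 0.2, 0.1]
gripper_width: 0.0371
finger_force: 8.0
```

Lower the last bit, open gently and rise.

servo_tool(commands=[[0,0,0,0,0,1,0.3],[0,0,0,0,0,0,0.3],[0,0,0,0,0,0,0.45],[0,0,0,0,0,0,0.5],[0,0,0,0,0,0,0.6],[0,0,0,0,0,0,0.8],[0,0,0,0,0,0,1],[0,0,0,0,0,0,1],[0,0,0,0,0,-20,1],[0,0,0,0,0,-40,1],[0,0,0,0,0,-40,1],[0,0,0,0,0,-40,1],[0,0,0,0,0,0,1],[0,0,0,0,0,0,1]])

```text
time: 28.35
position: [0.4741, -0.2403, 0.1507]
eef_rot: [-3.14, 0.002, -3.141]
contact_force: [-1.1, -0.1, -0.4]
gripper_width: 0.0941
finger_force: 0.0
```

```bash
python3 snap.py w7
```

```text
28.35 [ 0.47414529 -0.24025994  0.15068154] [-3.14043723e+00  1.65116489e-03 -3.14146622e+00]
```

View pics/w7.png

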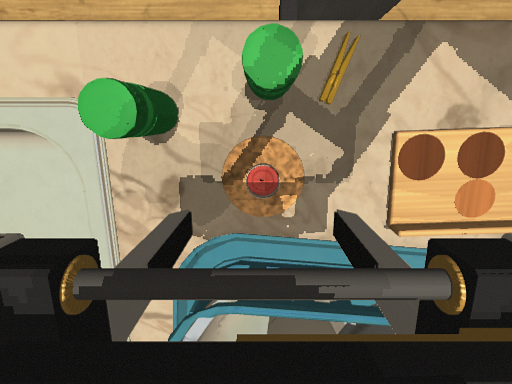

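w7 shows the tea light upright in the centre of the mat, cup at (263,180) and mat centred at about (262,177). Next I return the red jar.

servo_tool(commands=[[0,0,8.2,0,0,-4,1],[0,0,8.2,0,0,-4,1],[0,0,8.2,0,0,0,1],[0,0,8.2,0,0,0,1],[0,0,8.2,0,0,0,1],[0,0,8.2,0,0,0,1],[0,0,8.2,0,0,0,1],[0,0,8.2,0,0,0,1],[0,0,8.2,0,0,0,1],[0,0,8.2,0,0,0,1],[0,0,8,0,0,0,1],[0,0,0,0,0,0,1]])

```text
time: 29.6
position: [0.4727, -0.2394, 0.1558]
eef_rot: [-3.138, -0.002, 1.571]
contact_force: [0.5, -0.3, 0.0]
gripper_width: 0.0939
finger_force: 0.0
```

servo_tool(commands=[[0,0,0,40,-1.5,0,1],[0,0,0,40,-1.5,0,1],[0,0,0,40,-1.5,0,1],[0,0,0,40,-1.5,0,1],[0,0,0,40,-1.5,0,1],[0,0,0,40,-1.5,0,1],[0,0,0,40,-1.5,0,1],[0,0,0,40,-1.5,0,1],[0,0,0,40,-1.5,0,1],[0,0,0,40,-1.5,0,1],[0,0,0,40,-1.5,0,1],[0,0,0,17,0,0,1],[0,0,0,0,0,0,1],[0,0,0,0,0,0,1]])

```text
time: 31.0
position: [0.4565, 0.2164, 0.1568]
eef_rot: [-3.139, 0.002, 1.574]
contact_force: [-0.8, -0.6, 0.1]
gripper_width: 0.0937
finger_force: 0.0
```

servo_tool(commands=[[0,0,0,0,1,30,1],[0,0,0,0,0,30,1],[0,0,0,0,0,30,1],[0,0,0,0,0,18.5,1],[0,0,0,0,0,0,1],[0,0,0,0,0,0,0.65],[0,0,0,0,0,0,0.6],[0,0,0,0,0,0,0.5],[0,0,0,0,0,0,0.4],[0,0,0,0,0,0,0.3],[0,0,0,0,0,0,0.3],[0,0,0,0,0,0,0.3]], grip_force=15)

```text
time: 32.2
position: [0.4583, 0.217, 0.0496]
eef_rot: [3.141, 0.0, 1.571]
contact_force: [0.6, 0.1, 1.2]
gripper_width: 0.045
finger_force: 15.0
```

servo_tool(commands=[[0,0,0,0,0,-5,0.3],[0,0,0,0,0,-10,0.3],[0,0,0,0,0,-30,0.3],[0,0,0,0,0,-31,0.3],[0,0,0,-20,-1,0,0.3],[0,0,0,-35,-1,0,0.3],[0,0,0,-35,-1,0,0.3],[0,0,0,-35,-1,0,0.3],[0,0,0,-35,-1,0,0.3],[0,0,0,-35,-1,0,0.3],[0,0,0,-35,-1,0,0.3],[0,0,0,-30,-1,0,0.3],[0,0,0,-18,-1,0,0.3],[0,0,0,0,0,0,0.3],[0,0,0,0,0,0,0.3]])

```text
time: 33.7
position: [0.4494, -0.0609, 0.1259]
eef_rot: [3.141, -0.001, 1.57]
contact_force: [0.5, 0.6, -1.2]
gripper_width: 0.0451
finger_force: 15.0
```

servo_tool(commands=[[0,0,0,0,0,25,0.3],[0,0,0,0,0,20,0.3],[0,0,0,0,0,15,0.3],[0,0,0,0,0,6,0.3],[0,0,0,0,0,2,0.3],[0,0,0,0,0,0,0.3],[0,0,0,0,0,0,0.3]])

```text
time: 34.4
position: [0.4501, -0.061, 0.0582]
eef_rot: [3.14, 0.0, 1.571]
contact_force: [0.2, -0.4, -1.1]
gripper_width: 0.0449
finger_force: 15.0
```

servo_tool(commands=[[0,0,0,-0.5,-0.8,1,0.3],[0,0,0,0,0,0.5,0.3],[0,0,0,0,0,0,0.3],[0,0,0,0,0,0,0.6],[0,0,0,0,0,0,0.8],[0,0,0,0,0,0,1],[0,0,0,0,0,0,1],[0,0,0,0,0,-25,1],[0,0,0,0,0,-40,1],[0,0,0,0,0,-35,1]])

```text
time: 35.4
position: [0.4483, -0.0616, 0.157]
eef_rot: [-3.141, -0.0, 1.571]
contact_force: [0.9, 0.1, -0.9]
gripper_width: 0.0934
finger_force: 0.0
```

servo_tool(commands=[[0,0,0,40,1.5,0,1],[0,0,0,40,1.5,0,1],[0,0,0,40,1.5,0,1],[0,0,0,40,1.5,0,1],[0,0,0,40,1.5,0,1],[0,0,0,40,1.5,0,1],[0,0,0,40,1.5,0,1],[0,0,0,40,1.5,0,1],[0,0,0,20,1,0,1],[0,0,0,0,0,0,1],[0,0,0,0,0,0,1]])

```text
time: 36.5
position: [0.4611, 0.2781, 0.1555]
eef_rot: [-3.141, 0.001, 1.572]
contact_force: [0.3, -0.8, 0.4]
gripper_width: 0.0941
finger_force: 0.0
```

servo_tool(commands=[[0,0,0,0,0.5,30,1],[0,0,0,0,0,30,1],[0,0,0,0,0,30,1],[0,0,0,0,0,17,1],[0,0,0,0,0,0,1],[0,0,0,0,0,0,0.65],[0,0,0,0,0,0,0.6],[0,0,0,0,0,0,0.5],[0,0,0,0,0,0,0.4],[0,0,0,0,0,0,0.3],[0,0,0,0,0,0,0.3],[0,0,0,0,0,0,0.3]])

```text
time: 37.7
position: [0.4621, 0.2785, 0.0492]
eef_rot: [3.141, -0.0, 1.571]
contact_force: [0.3, 0.1, 0.8]
gripper_width: 0.0473
finger_force: 15.0
```

servo_tool(commands=[[0,0,0,0,0,-5,0.3],[0,0,0,0,0,-10,0.3],[0,0,0,0,0,-30,0.3],[0,0,0,0,0,-31,0.3],[0,0,0,-20,-1.5,0,0.3],[0,0,0,-35,-2,0,0.3],[0,0,0,-35,-2,0,0.3],[0,0,0,-35,-2,0,0.3],[0,0,0,-35,-2,0,0.3],[0,0,0,-35,-2,0,0.3],[0,0,0,-35,-2,0,0.3],[0,0,0,-30,-1.5,0,0.3],[0,0,0,-14.5,-0.5,0,0.3],[0,0,0,0,0,0,0.3],[0,0,0,0,0,0,0.3]])

```text
time: 39.2
position: [0.4467, 0.0041, 0.1254]
eef_rot: [3.141, -0.0, 1.57]
contact_force: [-0.2, 0.1, -1.4]
gripper_width: 0.0472
finger_force: 15.0
```

servo_tool(commands=[[0,0,0,0,0,25,0.3],[0,0,0,0,0,20,0.3],[0,0,0,0,0,15,0.3],[0,0,0,0,0,6,0.3],[0,0,0,0,0,2,0.3],[0,0,0,0,0,0,0.3],[0,0,0,0,0,0,0.3]])

```text
time: 39.9
position: [0.4473, 0.004, 0.0577]
eef_rot: [3.14, 0.0, 1.571]
contact_force: [-0.3, -0.1, -0.6]
gripper_width: 0.0474
finger_force: 15.0
```

servo_tool(commands=[[0,0,0,0,-0.5,1,0.3],[0,0,0,0,0,0.5,0.3],[0,0,0,0,0,0,0.3],[0,0,0,0,0,0,0.6],[0,0,0,0,0,0,0.8],[0,0,0,0,0,0,1],[0,0,0,0,0,0,1],[0,0,0,0,0,-25,1],[0,0,0,0,0,-40,1],[0,0,0,0,0,-35,1]])

```text
time: 40.9
position: [0.4457, 0.0039, 0.1565]
eef_rot: [-3.141, -0.0, 1.571]
contact_force: [0.1, -0.8, 0.2]
gripper_width: 0.0939
finger_force: 0.0
```

servo_tool(commands=[[0,0,0,40,2.5,0,1],[0,0,0,40,2.5,0,1],[0,0,0,40,2.5,0,1],[0,0,0,40,2.5,0,1],[0,0,0,40,2.5,0,1],[0,0,0,40,2.5,0,1],[0,0,0,40,2.5,0,1],[0,0,0,40,2,0,1],[0,0,0,18,0,0,1],[0,0,0,0,0,0,1],[0,0,0,0,0,0,1]])

```text
time: 42.0
position: [0.465, 0.3407, 0.155]
eef_rot: [-3.141, 0.002, 1.571]
contact_force: [0.2, 0.2, -0.3]
gripper_width: 0.0938
finger_force: 0.0
```

servo_tool(commands=[[0,0,0,0,0.5,30,1],[0,0,0,0,0,30,1],[0,0,0,0,0,30,1],[0,0,0,0,0,17,1],[0,0,0,0,0,0,1],[0,0,0,0,0,0,0.65],[0,0,0,0,0,0,0.6],[0,0,0,0,0,0,0.5],[0,0,0,0,0,0,0.4],[0,0,0,0,0,0,0.3],[0,0,0,0,0,0,0.3],[0,0,0,0,0,0,0.3]])

```text
time: 43.2
position: [0.4662, 0.342, 0.0486]
eef_rot: [3.141, -0.0, 1.571]
contact_force: [-0.7, -0.2, 1.7]
gripper_width: 0.0447
finger_force: 15.0
```

servo_tool(commands=[[0,0,0,0,0,-5,0.3],[0,0,0,0,0,-10,0.3],[0,0,0,0,0,-30,0.3],[0,0,0,0,0,-31,0.3],[0,0,0,-20,-2,0,0.3],[0,0,0,-35,-3,0,0.3],[0,0,0,-35,-3,0,0.3],[0,0,0,-35,-3,0,0.3],[0,0,0,-35,-3,0,0.3],[0,0,0,-35,-3,0,0.3],[0,0,0,-35,-3,0,0.3],[0,0,0,-30,-2,0,0.3],[0,0,0,-13.5,-0.5,0,0.3],[0,0,0,0,0,0,0.3],[0,0,0,0,0,0,0.3]])

```text
time: 44.7
position: [0.4427, 0.0681, 0.124]
eef_rot: [-3.141, -0.0, 1.57]
contact_force: [-0.6, 0.1, -0.4]
gripper_width: 0.0442
finger_force: 15.0
```

servo_tool(commands=[[0,0,0,0,0,25,0.3],[0,0,0,0,0,20,0.3],[0,0,0,0,0,15,0.3],[0,0,0,0,0,6,0.3],[0,0,0,0,0,2,0.3],[0,0,0,0,0,0,0.3],[0,0,0,0,0,0,0.3]])

```text
time: 45.4
position: [0.4442, 0.0686, 0.0571]
eef_rot: [3.14, 0.0, 1.571]
contact_force: [-0.0, -0.3, -1.7]
gripper_width: 0.0446
finger_force: 15.0
```

Release, rise, and back off to TCP y ≈ 0.03 at height (same view as w2).

servo_tool(commands=[[0,0,0,0,0,1,0.3],[0,0,0,0,0,0.5,0.3],[0,0,0,0,0,0,0.3],[0,0,0,0,0,0,0.6],[0,0,0,0,0,0,0.8],[0,0,0,0,0,0,1],[0,0,0,0,0,0,1],[0,0,0,0,0,-25,1],[0,0,0,0,0,-40,1],[0,0,0,0,0,-40,1],[0,0,0,0,0,-40,1],[0,0,0,0,0,-40,1],[0,0,0,-20,1,-40,1],[0,0,0,-19,1,-24,1],[0,0,0,0,0,0,1],[0,0,0,0,0,0,1]])

```text
time: 47.0
position: [0.4453, 0.0295, 0.3036]
eef_rot: [-3.141, -0.001, 1.57]
contact_force: [-1.2, 0.7, -0.6]
gripper_width: 0.094
finger_force: 0.0
```

```bash
python3 snap.py w8
python3 - <<'E'
from meas import *
jars('w2',J); jars('w8',J)
a,*_=cam('scene'); b,*_=cam('side'); a=cv2.resize(a[140:270,130:360],(690,390));b=cv2.resize(b[150:330,165:300],(0,0),fx=2.2,fy=2.2)[:390]
w=np.load('w8.npz')['p']; cv2.imwrite('pics/e1.png',a[:,:,::-1]); cv2.imwrite('pics/e2.png',cv2.hconcat([cv2.resize(w,(500,375)),b[:375]])[:,:,::-1])
E
```

```text
47.0 [0.44531506 0.02946883 0.30359639] [-3.14144306e+00 -5.37769097e-04  1.56990613e+00]
w2 black 935 [0.4438 0.0694] (0.4438062608242035, 0.06914706528186798) 0.02211100235581398 z 0.1163630422088849
w2 yellow 713 [0.4463 0.0041] (0.445925772190094, 0.004033571109175682) 0.021270636469125748 z 0.10810628040725496
w2 red 786 [ 0.449  -0.0612] (0.4487820863723755, -0.06130940839648247) 0.023046724498271942 z 0.12090850270160651
w8 black 944 [0.4445 0.0703] (0.44449031352996826, 0.0700308308005333) 0.021977774798870087 z 0.11642615960048316
w8 yellow 724 [0.4471 0.004 ] (0.44692498445510864, 0.0038053349126130342) 0.021085303276777267 z 0.10815317363105462
w8 red 799 [ 0.4494 -0.0616] (0.44918152689933777, -0.06186344847083092) 0.02301662042737007 z 0.12085475508024549
```

View pics/e2.png

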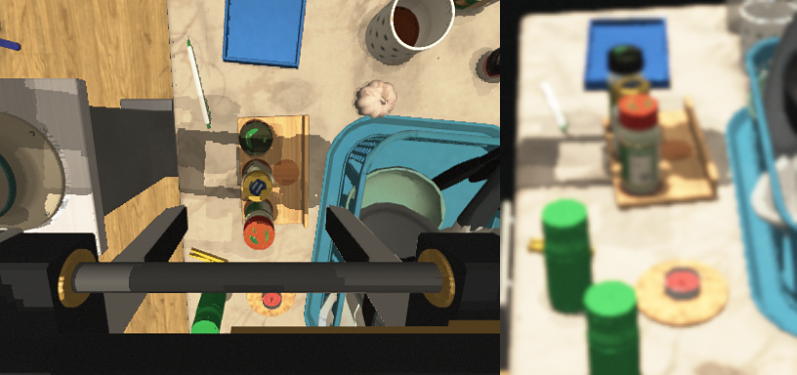

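The jars are back on their inlays within about 1 mm, and the tea light is centred on the mat. All three jars stand upright, and the bottle, mug and garlic were left alone.

```bash
python3 -c "
from cell import job
print(job.finish_job())"
```

```text
the job is handed in; nothing more can be done
None
```

The job is handed in at about 47 s of the 144 s allowed: the tea light stands upright in the middle of the cork mat, and all three jars are back upright on their starting inlays (within about 1 mm by the wrist camera).

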